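# Open the eccentric clamp on the fettling bench

### The job

Open the clamp so that the bronze casting in it is free: with the fingertips push the ball-ended lever round, the way that swings it clear of the slide, until the low point of the eccentric disc faces the slide, and only then push the sliding jaw forward, away from the casting, until it is fully home against the disc. Only push: pick nothing up, leave the casting lying in its place in the clamp, and leave the things lying about on the bench alone.

Things in the scene. Friction and masses are not known exactly. Their poses are not given: they have to be found in the camera images.
- clamp: Clamp bolted to the bench, never moves. Origin: centre of the underside of its base plate, 300 (x) x 130 (y) x 16 mm high. Its +x is 'forward', +y left of that, +z up. Along +x stand: fixed jaw (working face x = -99.6, top 68 mm above bench, 100 wide), casting, sliding jaw, slide, eccentric disc. Gib strips beside the slide reach y = +-54, 32 mm high; none beside the disc.
- cam_pivot (a point): Point on the upright axis of the disc and lever, 50 mm above the bench, at clamp x = +85, y = 0; fixed. Hub 28 mm across, nut top 61 mm above bench. Disc: 68 mm across, 18 to 36 mm above bench, pivot 10 mm off its centre: pivot to rim 44 mm at the high point, 24 mm at the low point. It takes 0.35 N m to turn (4.5 N at 80 mm) and stays where left: no spring, no catch.
- cam (a joint): Angle of disc and lever, rad. 0 = low point faces the slide, lever along clamp +y; 1.57 = lever along +x; 3.14 = high point faces the slide, lever along -y (shut). From above the lever points 90 degrees minus this angle, counter-clockwise from +x. Starts 2.75 to 3.25; is turned down to 0, through +x, counter-clockwise from above. Range -1.0 to 4.0; the other way it would meet the jaw.
- lever_ball (a point): Centre of the black ball, 28 mm across, on the lever's end: 103 mm from the pivot axis, 57 mm above the bench. The lever is a straight round bar 12 mm thick from hub to ball, its axis rising from 47 mm above the bench at the hub to 56 mm at the ball. Below it is only the base plate (16 mm high), the disc or bare bench; room for fingers on both sides.
- jaw (a joint): Travel of the slide with its jaw, m: 0 = shut (start), growing forward along clamp +x, towards the disc. The back of the slide comes up against the rim of the disc: after under 1 mm with the high point facing it, about 10 mm with joint cam at 1.57, 20 mm with the low point facing it (fully home). Takes 3 to 5 N to push, stays where left; 25 N does not turn the disc.
- jaw_face (a point): On the sliding jaw's working face (towards the casting, looking along clamp -x), mid-width, 81 mm above the bench; moves with the jaw. The jaw is an upright plate 14 mm thick, 100 mm wide along clamp y, from 36 to 96 mm above the bench, gussets behind it. Its face above 56 mm stands free over the casting and can be pushed on.
- casting_mid (a point): Loose bronze casting between the jaws, resting on the base plate; point on its axis 15 mm above its underside. Rounded block 54 (clamp x) x 62 (y) x 22 mm high, round boss 44 mm across on it, sprue stub 14 mm across on top; 40 mm high in all (top 56 mm above bench). About 0.65 kg.
- hammer: Bystander: loose hand hammer, 260 mm long, lying on the bench; origin on its underside, handle along its -x.
- brush: Bystander: loose hand brush, 200 mm long, lying on the bench; origin on its underside, handle along its -x.
- chisel: Bystander: loose cold chisel, 187 mm long, 16 mm thick, lying along its x axis on the bench; origin on its underside.
- offcut_mid (a point): Bystander: middle of a loose bronze sprue offcut, a round stub 38 mm across and 34 mm high standing on the bench.

How it is judged:
By the outcome, as a careful person would: the job done as asked, in the order asked, and still so for the second after the job is handed in, with the robot touching nothing.
It also fails if it takes over 51 s, if anything falls off the work surface, if the arm or the gripper's body presses on something with over 40 N, if the wrist force passes 120 N, or if a joint passes its speed limit or range.

### The arm

A 6-joint arm with a two-finger parallel gripper is mounted at the origin on the work surface. World frame = base frame: x ahead of the robot, y to its left, z up, the work surface at z = 0. Lengths are in m, angles in rad, forces in N, time in s.
With the tool pointing down it reaches from about 0.3 to 0.775 m from the base axis. Payload 14.6 kg.
Tool frame: the origin (TCP) lies on the centre line of the jaws, within the pads' length; the fingertips stand env.finger_overhang ahead of it and the grasp point (between the pads) lies 3 mm ahead of it (env.finger_overhang is the distance from the TCP to the fingertips, in m); x points along the fingers, y is the direction in which the jaws open and shut, and the axes are right-handed (so a half turn about x gives the same grasp; the last joint's range is limited). The gripper opens to 85 mm and grips with 20 to 120 N. Pads are 22 mm wide; open, the fingers measure 114 mm over their backs; the gripper's body (76 mm by 85 mm) begins 54 mm behind the grasp point. The pads swing forward as they close: fully open they stand 13 mm farther back than shut.
Start: joints at [-1.236, 0.3, 1.521, -0, 1.321, -0.067], TCP at [0.215, -0.506, 0.253] pointing down, gripper open.
Joint ranges: [-3.03, 3.03], [-0.79, 2.21], [0.23, 2.52], [-1.04, 4.18], [0, 3.07], [-2.55, 2.55]. Speed limits (rad/s): [2.22, 2.22, 2.57, 3.14, 3.14, 3.14].

### API

Orientations are given as a unit quaternion [x, y, z, w].
In Python, from cell import env gives the robot as it stands. The module is installed in compiled form; this text tells all that it offers. Calls block until the motion is done:
- env.movep(position, orientation): joint-space move of the TCP to a pose.
- env.move_linear(position, ori=None, velocity=0.15, until_force=None): straight line of the TCP; ori=None keeps the orientation; velocity is the mean speed in m/s. With until_force (N) it stops when the force on the tool has changed by that much, and returns True; else False.
- env.set_joints(angles): joint-space move.
- env.command_gripper(opening): finger opening in m; the grip force is fixed at half the most; returns when the fingers have stopped.
- env.hold(seconds).
- env.ik(position, orientation): joint angles nearest the present ones, or None.
- env.read_state(): the state.
- env.capture(name): name is "scene" or "side" or "wrist"; returns a dict with "img" (384x512x3 uint8, red, green, blue), "mtx" (3x3 intrinsics, pixels), "dist" ([k1, k2, p1, p2, k3] as OpenCV has them; the pictures are not rectified), "T" (4x4, takes a point from camera to world coordinates); the wrist camera has in their place "mount" (4x4, takes a point from camera to tool coordinates, whose origin is the TCP and whose axes are the tool frame's). Camera axes: x right, y down, z forward; pixel columns grow to the right and rows downward; lengths in m; the calibration is good to about 2 mm. A picture is of the moment at which its call begins: read the wrist's pose just before it. There is no depth.
A pose or a line that the arm cannot do raises env.MotionError and nothing moves.
- env.job_done(): hands the job in, once; it reports no verdict.
The state is a dict: "t": time; "joints": joint angles; "joint_velocities": joint speeds; "joint_efforts": joint torques, N m; "ee_pos": TCP position; "tcp_rot": TCP orientation; "contact_force": force on the tool from outside, world axes, zero at the start; "wrist_torque": the same for the moment, N m; "width": finger opening in m.
Only numpy, scipy, OpenCV 4.12 (cv2) and the standard library are available. Lean on these libraries where they do the work, as an engineer would, in place of code of your own. Each camera call takes 0.05 s, during which the arm holds its last target. There are 200 camera calls.

## Working session

There is one attempt and no reset: what is moved stays moved. The work goes in short steps, each a Python script; the robot and the scene stay as the last script left them, time stands still between calls to the robot, and variables do not carry over. Pictures are saved under pics/ and viewed, about 8 in all and at most 12, crops included, and the job is handed in when it is done.

```bash
mkdir -p pics
python3 - <<'E'
from cell import env
import cv2,pickle
s=env.read_state();print(s['t'],s['ee_pos'],s['tcp_rot'],s['width'],env.finger_overhang)
for n in("scene","side"):
    c=env.capture(n);pickle.dump(c,open(n+'.pkl','wb'));cv2.imwrite(f'pics/{n}0.png',cv2.resize(c['img'][...,::-1],(800,600),interpolation=cv2.INTER_CUBIC));print(c['T'].round(3).tolist(),c['mtx'].tolist(),c['dist'])
E
```

```text
0.0 [ 0.21499039 -0.50600788  0.25270354] [-0.69282518 -0.14149861  0.69295161 -0.14067506] 0.08569737636149329 0.022
[[0.519, 0.484, -0.704, 1.18], [0.855, -0.304, 0.421, -0.338], [-0.01, -0.82, -0.572, 0.635], [0.0, 0.0, 0.0, 1.0]] [[350.4048953835837, 0.0, 252.54923742291865], [0.0, 350.4048953835837, 183.6548345894646], [0.0, 0.0, 1.0]] [-0.01485759  0.          0.          0.          0.        ]
[[-0.854, -0.326, 0.405, -0.004], [-0.52, 0.508, -0.687, 0.93], [0.018, -0.797, -0.604, 0.861], [0.0, 0.0, 0.0, 1.0]] [[453.7992046382814, 0.0, 249.3857226381486], [0.0, 453.7992046382814, 193.82942371019763], [0.0, 0.0, 1.0]] [-0.14262281  0.          0.          0.          0.        ]
```

View pics/scene0.png

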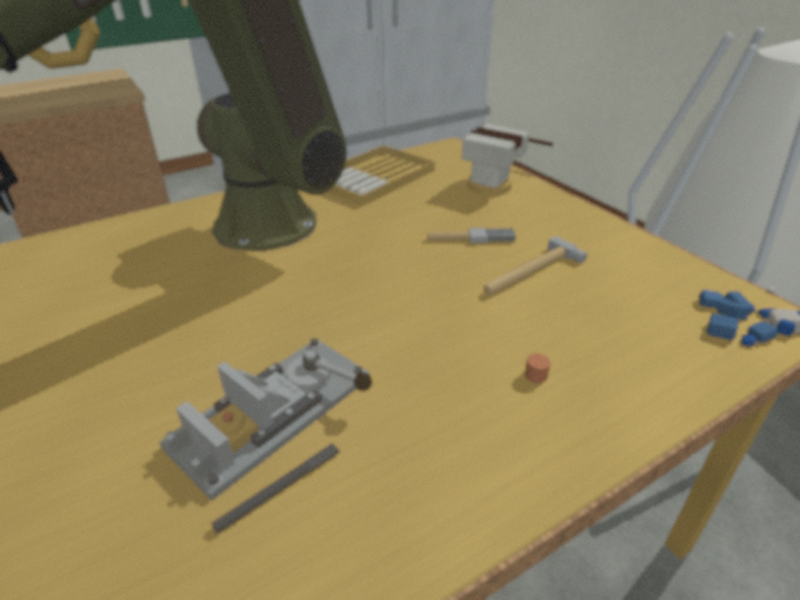

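View pics/side0.png

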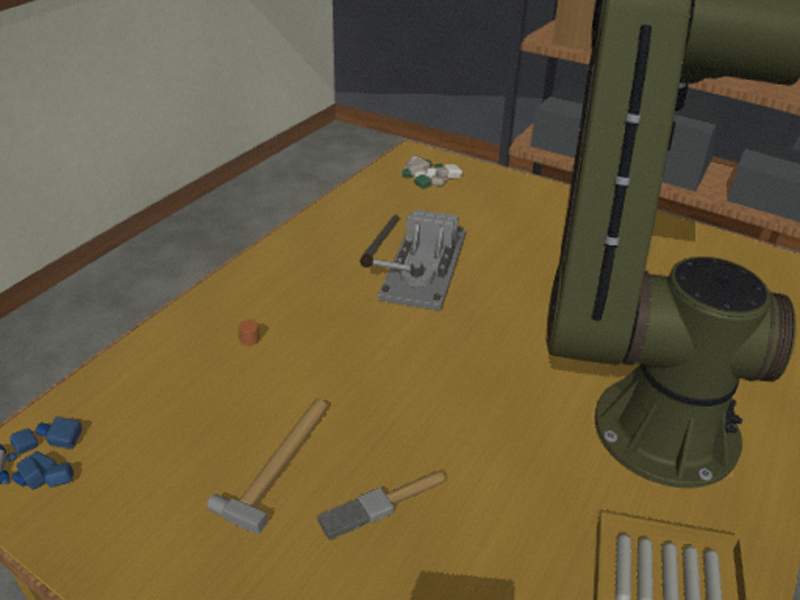

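Scene view: base-plate corners at about (165,440), (212,493) and (316,342), the nut at (311,352) and the ball at (362,380). Side view: ball at (367,261), nut at (417,268), disc-end corners at (380,303) and (441,307). The chisel lies beside the clamp, on its lever (-y) side.

```bash
cat > h.py <<'E'
import numpy as np,cv2,pickle
from scipy.optimize import least_squares
def proj(P,c,T=None):
    Ti=np.linalg.inv(c['T'] if T is None else T)
    return cv2.projectPoints(np.atleast_2d(np.asarray(P,float)),cv2.Rodrigues(Ti[:3,:3])[0],Ti[:3,3],c['mtx'],c['dist'])[0][:,0]
def w(p,P):  # clamp->world, p=x,y,yaw
    P=np.atleast_2d(np.asarray(P,float));c,s=np.cos(p[2]),np.sin(p[2])
    return np.c_[p[0]+c*P[:,0]-s*P[:,1],p[1]+s*P[:,0]+c*P[:,1],P[:,2]]
def ball(a): return [.085+.103*np.sin(a),.103*np.cos(a),.057]
E
python3 - <<'E'
from h import *
S=[pickle.load(open(n+'.pkl','rb')) for n in('scene','side')]
sc=1.5625
# forward is disc end; scene cam looks toward robot (-x)
obs=[(0,(-.15,.065,.016),(165,440)),(0,(-.15,-.065,.016),(212,491)),(0,(.15,.065,.016),(316,341)),(0,(.085,0,.061),(311,349)),(0,'b',(362,380)),
(1,'b',(367,261)),(1,(.085,0,.061),(417,266)),(1,(.15,-.065,.016),(380,300)),(1,(.15,.065,.016),(442,304)),(1,(-.15,.065,.016),(465,229))]
def f(q):
    return np.concatenate([proj(w(q,ball(q[3]) if o[1]=='b' else o[1]),S[o[0]])[0]*sc-o[2] for o in obs])
for y0 in(-2,0,1.5,3):
    r=least_squares(f,[.5,-.3,y0,3.],loss='soft_l1');print(r.x,r.cost)
    if y0==0 or r.cost<200:print(f(r.x).reshape(-1,2).round(1).tolist())
E
```

```text
[ 0.57920635 -0.19880704 -4.39489844  3.06906085] 17.827093373616542
[[-4.7, -0.8], [1.3, -0.1], [-0.4, -5.8], [-0.3, 1.7], [-0.5, -0.3], [-0.3, 0.2], [0.0, -1.2], [-2.2, -3.5], [-0.0, 2.4], [-1.0, 0.7]]
[ 0.57920635 -0.19880704  1.88828687  3.06906086] 17.82709337361641
[[-4.7, -0.8], [1.3, -0.1], [-0.4, -5.8], [-0.3, 1.7], [-0.5, -0.3], [-0.3, 0.2], [0.0, -1.2], [-2.2, -3.5], [-0.0, 2.4], [-1.0, 0.7]]
[ 0.57920635 -0.19880704  1.88828687  3.06906086] 17.827093373616314
[[-4.7, -0.8], [1.3, -0.1], [-0.4, -5.8], [-0.3, 1.7], [-0.5, -0.3], [-0.3, 0.2], [0.0, -1.2], [-2.2, -3.5], [-0.0, 2.4], [-1.0, 0.7]]
[ 0.57920635 -0.19880704  1.88828687  3.06906086] 17.827093373616513
[[-4.7, -0.8], [1.3, -0.1], [-0.4, -5.8], [-0.3, 1.7], [-0.5, -0.3], [-0.3, 0.2], [0.0, -1.2], [-2.2, -3.5], [-0.0, 2.4], [-1.0, 0.7]]
```

```bash
cat >> h.py <<'E'
from scipy.spatial.transform import Rotation as R
def quat(ang,sg):  # tool x down, tool z horizontal at world angle ang (+pi if sg<0)
    z=sg*np.array([np.cos(ang),np.sin(ang),0]);x=np.array([0,0,-1.]);return R.from_matrix(np.c_[x,np.cross(z,x),z]).as_quat()
E
python3 - <<'E'
from h import *
from cell import env
p=[.5792,-.1988,1.8883]
def fk(cam,off,r=.08,z=.055): # finger centre behind the bar
    lx,ly=np.sin(cam),np.cos(cam); dx,dy=-ly,lx  # push dir in clamp frame
    return w(p,[.085+r*lx-off*dx,r*ly-off*dy,z])[0], p[2]+np.arctan2(dy,dx)
for sg in(1,-1):
    for cam in(3.07,2.3,1.57,.8,0):
        pos,a=fk(cam,.017);j=env.ik(pos,quat(a,sg));print(sg,cam,pos.round(3),None if j is None else np.round(j,2))
    for a in (p[2],p[2]+np.pi/2):
        j=env.ik(w(p,[-.07,0,.094])[0],quat(a,sg));print('jaw',None if j is None else np.round(j,2))
# look
q=quat(p[2],1);pos=w(p,[.03,0,.30])[0]
if env.ik(pos,q) is None:q=quat(p[2],-1)
env.command_gripper(0.)
env.movep(pos,q)
s=env.read_state();c=env.capture('wrist');c['T']=np.eye(4);c['T'][:3,:3]=R.from_quat(s['tcp_rot']).as_matrix();c['T'][:3,3]=s['ee_pos'];c['T']=c['T']@c['mount']
pickle.dump(c,open('wrist.pkl','wb'));cv2.imwrite('pics/wrist0.png',cv2.resize(c['img'][...,::-1],(800,600),interpolation=cv2.INTER_CUBIC));print(s['t'],s['width'],s['ee_pos'],c['T'].round(3).tolist(),c['mount'].round(3).tolist())
E
```

```text
1 3.07 [ 0.633 -0.103  0.055] [-0.22  0.71  1.4  -0.    1.03  2.53]
1 2.3 [ 0.6   -0.052  0.055] [-0.15  0.64  1.52 -0.    0.98  1.84]
1 1.57 [ 0.544 -0.037  0.055] [-0.13  0.54  1.7  -0.    0.91  1.12]
1 0.8 [ 0.49  -0.066  0.055] [-0.21  0.45  1.84 -0.    0.85  0.27]
1 0 [ 0.471 -0.127  0.055] [-0.34  0.44  1.86 -0.    0.84 -0.66]
jaw [-0.47  0.69  1.33 -0.    1.12  2.35]
jaw [-0.47  0.69  1.33 -0.    1.12  0.78]
-1 3.07 [ 0.633 -0.103  0.055] [-0.22  0.71  1.4  -0.    1.03 -0.61]
-1 2.3 [ 0.6   -0.052  0.055] [-0.15  0.64  1.52 -0.    0.98 -1.31]
-1 1.57 [ 0.544 -0.037  0.055] [-0.13  0.54  1.7  -0.    0.91 -2.02]
-1 0.8 [ 0.49  -0.066  0.055] None
-1 0 [ 0.471 -0.127  0.055] [-0.34  0.44  1.86 -0.    0.84  2.49]
jaw [-0.47  0.69  1.33 -0.    1.12 -0.79]
jaw [-0.47  0.69  1.33 -0.    1.12 -2.36]
3.0333 1.5586839307369593e-05 [ 0.56966445 -0.17073124  0.29992118] [[-0.95, -0.301, -0.084, 0.592], [-0.312, 0.914, 0.26, -0.237], [-0.001, 0.273, -0.962, 0.419], [0.0, 0.0, 0.0, 1.0]] [[0.001, -0.273, 0.962, -0.119], [1.0, 0.001, -0.001, -0.001], [-0.0, 0.962, 0.273, -0.07], [0.0, 0.0, 0.0, 1.0]]
```

View pics/wrist0.png

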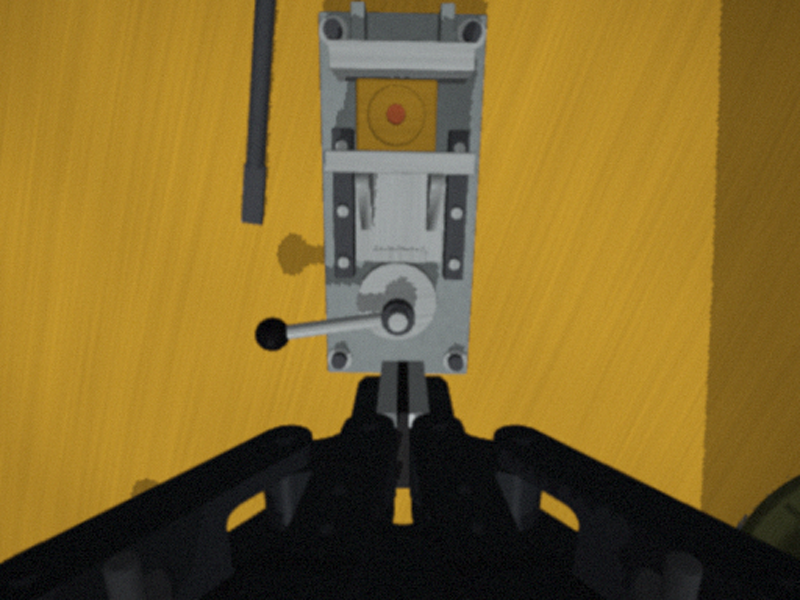

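The wrist view shows the corners at (319,12), (488,12), (328,371) and (470,374), the nut top at (398,322) and the ball at (272,334). The fingertips end at about (403,362). The lever points along clamp -y and the casting is in place. Next I refine the fit with these points.

Run:
```python
from h import *
S=[pickle.load(open(n+'.pkl','rb')) for n in('scene','side','wrist')]
obs=[(2,(-.15,-.065,.016),(319,12)),(2,(-.15,.065,.016),(488,12)),(2,(.15,-.065,.016),(328,371)),(2,(.15,.065,.016),(470,374)),(2,(.085,0,.061),(398,322)),(2,'b',(272,334))]
o2=[(0,'b',(362,380)),(1,'b',(367,261)),(0,(.085,0,.061),(311,349)),(1,(.085,0,.061),(417,266))]
f=lambda q,o=obs:np.concatenate([(proj(w(q,ball(q[3]) if k[1]=='b' else k[1]),S[k[0]])[0]*1.5625-k[2]) for k in o])
r=least_squares(f,[.579,-.199,1.888,3.07],loss='soft_l1');print(r.x,r.cost,f(r.x).round(1),f(r.x,o2).round(1))
np.save('p.npy',r.x)
c=S[2];Tt=c['T']@np.linalg.inv(c['mount'])
for h in(.009,.022,.035):print(h,proj((Tt@[h,0,0,1])[:3],c)*1.5625)
for y in(-.03,0,.03):print(y,proj(w(r.x,[-.0456,y,.096]),c)*1.5625)
```

```text
[ 0.58393154 -0.20511995  1.87331693  3.016992  ] 6.036960794458963 [-1.2 -3.1  0.5 -0.2 -0.   1.7 -2.   0.8  0.5  0.4  0.9 -0.1] [-0.6  2.1 -1.4 -1.  -2.3  5.2 -1.1 -3.5]
0.009 [[405.46854367 409.78790275]]
0.022 [[405.24795378 390.38985349]]
0.035 [[405.06000872 373.87418402]]
-0.03 [[354.80905428 148.25167353]]
0 [[400.75196183 148.94929213]]
0.03 [[446.67093676 149.71367886]]
```

```bash
cat >> h.py <<'E'
def fk(p,cam,off,r=.082,z=.056):
    lx,ly=np.sin(cam),np.cos(cam); dx,dy=-ly,lx
    return w(p,[.085+r*lx-off*dx,r*ly-off*dy,z])[0], quat(p[2]+np.arctan2(dy,dx)+np.pi/2,1)
def snap(env,name):
    s=env.read_state();c=env.capture('wrist');T=np.eye(4);T[:3,:3]=R.from_quat(s['tcp_rot']).as_matrix();T[:3,3]=s['ee_pos'];c['T']=T@c['mount']
    pickle.dump(c,open(name+'.pkl','wb'));cv2.imwrite(f'pics/{name}.png',cv2.resize(c['img'][...,::-1],(800,600),interpolation=cv2.INTER_CUBIC))
E
python3 - <<'E'
from h import *
from cell import env
p=np.load('p.npy')
def st(m):
    s=env.read_state();print(m,round(s['t'],2),s['contact_force'].round(1),np.round(s['ee_pos'],3),round(s['joints'][5],2))
pos,q=fk(p,3.017,.036,z=.15);env.movep(pos,q);st('above')
pos,q=fk(p,3.017,.036);print(env.move_linear(pos,q,velocity=.12,until_force=8));st('down')
for cam in np.arange(3.0,.05,-.145):
    pos,q=fk(p,cam,.0205);
    if env.move_linear(pos,q,velocity=.1,until_force=30):st('FORCE');break
    st(round(cam,2))
E
```

```text
above 4.48 [ 1.2  0.7 -1. ] [ 0.648 -0.123  0.15 ] 0.9
False
down 5.42 [-0.6  0.6 -0.3] [ 0.649 -0.123  0.057] 0.9
3.0 5.73 [-0.1 -0.3  0.6] [ 0.642 -0.107  0.057] 0.9
2.86 6.03 [-0.3  0.3 -0.3] [ 0.638 -0.096  0.056] 0.78
2.71 6.32 [ 0.2 -0.6  0.2] [ 0.633 -0.085  0.056] 0.65
2.56 6.61 [ 0.5 -0.5  0.2] [ 0.627 -0.074  0.056] 0.52
2.42 6.9 [ 0.9 -0.7 -0.9] [ 0.619 -0.065  0.056] 0.39
2.28 7.19 [ 0.5 -0.9  0.6] [ 0.61  -0.057  0.056] 0.26
2.13 7.48 [ 0.8 -0.6 -0. ] [ 0.6   -0.05   0.056] 0.12
1.98 7.78 [0.3 0.2 0.8] [ 0.588 -0.045  0.056] -0.02
1.84 8.07 [ 0.1  0.1 -0.1] [ 0.577 -0.042  0.056] -0.16
1.69 8.36 [-0.4 -1.2  0. ] [ 0.565 -0.04   0.056] -0.31
1.55 8.65 [-0.7  0.8  0.2] [ 0.552 -0.04   0.056] -0.45
1.4 8.94 [-0.  -0.2  0.1] [ 0.54  -0.042  0.056] -0.61
1.26 9.23 [0.3 0.1 0.4] [ 0.529 -0.045  0.056] -0.76
1.11 9.53 [0.6 0.4 0. ] [ 0.517 -0.05   0.056] -0.92
0.97 9.82 [0.4 0.1 0.5] [ 0.507 -0.057  0.056] -1.08
0.82 10.11 [-0.5  0.  -0.7] [ 0.498 -0.065  0.056] -1.24
0.68 10.4 [0.2 0.8 0.2] [ 0.49  -0.075  0.056] -1.41
0.53 10.69 [-0.6 -0.2  0.1] [ 0.484 -0.085  0.056] -1.58
0.39 10.98 [-0.4  0.1  0.5] [ 0.479 -0.096  0.056] -1.75
0.24 11.28 [-0.  -0.7  0.3] [ 0.476 -0.108  0.056] -1.92
0.1 11.57 [-0.  -0.4 -0.2] [ 0.474 -0.12   0.056] -2.09
```

Run:
```python
from h import *
from cell import env
snap(env,'w1')
```

```text
(no output)
```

View pics/w1.png

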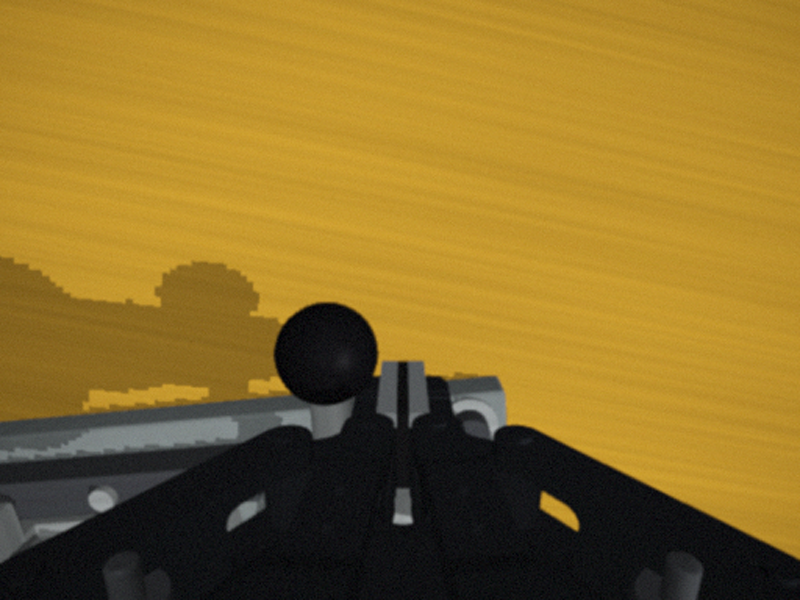

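The ball is at (326,352), directly in front of the closed fingers, so the lever came along. I'll solve for its angle from the ball.

Run:
```python
from h import *
from cell import env
p=np.load('p.npy')
c=pickle.load(open('w1.pkl','rb'))
for a in(-.1,0,.05,.1,.15,.2,.3):print(a,(proj(w(p,ball(a)),c)*1.5625).round(0))
```

```text
-0.1 [[252. 359.]]
0 [[289. 353.]]
0.05 [[308. 352.]]
0.1 [[327. 351.]]
0.15 [[346. 351.]]
0.2 [[365. 353.]]
0.3 [[403. 358.]]
```

Run:
```python
from h import *
from cell import env
p=np.load('p.npy')
for cam in(.05,0.):
    pos,q=fk(p,cam,.0205);print(env.move_linear(pos,q,velocity=.05,until_force=30))
pos,q=fk(p,0.,.035);env.move_linear(pos,q,velocity=.1)
pos,q=fk(p,0.,.035,z=.17);env.move_linear(pos,q,velocity=.15)
q=quat(p[2],1);env.movep(w(p,[.03,0,.30])[0],q)
snap(env,'w2');print(env.read_state()['t'])
```

```text
False
False
17.2333
```

View pics/w2.png

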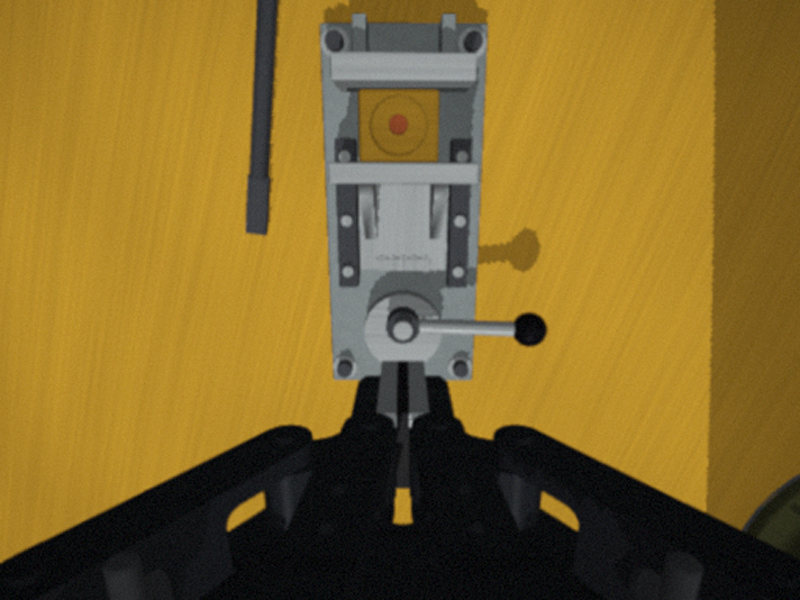

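The lever now lies along clamp +y with the ball at (529,329), and the slide has a visible gap to the disc. The jaw is next.

Run:
```python
from h import *
from cell import env
p=np.load('p.npy');c=pickle.load(open('w2.pkl','rb'))
for a in(-.1,0,.1):print(a,(proj(w(p,ball(a)),c)*1.5625).round(0))
q=quat(p[2]+np.pi/2,1)
def loc():
    s=env.read_state();d=s['ee_pos'][:2]-p[:2];print(round(s['t'],2),'clamp x',round(d@[np.cos(p[2]),np.sin(p[2])],4),s['contact_force'].round(1))
env.movep(w(p,[-.069,0,.16])[0],q)
print('down hit',env.move_linear(w(p,[-.069,0,.094])[0],q,velocity=.1,until_force=8));loc()
print('push',env.move_linear(w(p,[-.049,0,.094])[0],q,velocity=.04,until_force=16));loc()
print('push',env.move_linear(w(p,[-.030,0,.094])[0],q,velocity=.025,until_force=16));loc()
snap(env,'w3')
```

```text
-0.1 [[531. 317.]]
0 [[531. 329.]]
0.1 [[529. 341.]]
down hit False
19.53 clamp x -0.0692 [-0.3 -0.3  0.2]
push False
20.18 clamp x -0.0488 [-0.9 -0.2 -0.9]
push True
20.73 clamp x -0.0374 [ 2.7 -4.9  0.5]
```

Run:
```python
from h import *
from cell import env
p=np.load('p.npy')
q=quat(p[2]+np.pi/2,1)
print(env.move_linear(w(p,[-.033,0,.094])[0],q,velocity=.02,until_force=14));s=env.read_state();print(s['contact_force'].round(1),(s['ee_pos'][:2]-p[:2])@[np.cos(p[2]),np.sin(p[2])])
env.move_linear(w(p,[-.055,0,.094])[0],q,velocity=.1)
env.move_linear(w(p,[-.055,0,.17])[0],q,velocity=.15)
env.movep(w(p,[.03,0,.30])[0],quat(p[2],1))
snap(env,'w4');print(env.read_state()['t'])
c=pickle.load(open('w4.pkl','rb'))
for d in(.016,.018,.02):print(d,(proj(w(p,[[-.0456+d,0,.096],[-.0316+d,0,.096]]),c)*1.5625).round(1).tolist())
print((proj(w(p,ball(0)),c)*1.5625).round(1))
```

```text
True
[ 4.2 -5.  -0.1] -0.037405156049902744
23.5
0.016 [[403.8, 185.3], [403.7, 206.7]]
0.018 [[403.8, 188.3], [403.7, 209.7]]
0.02 [[403.8, 191.4], [403.7, 212.7]]
[[530.4 329.5]]
```

View pics/w4.png

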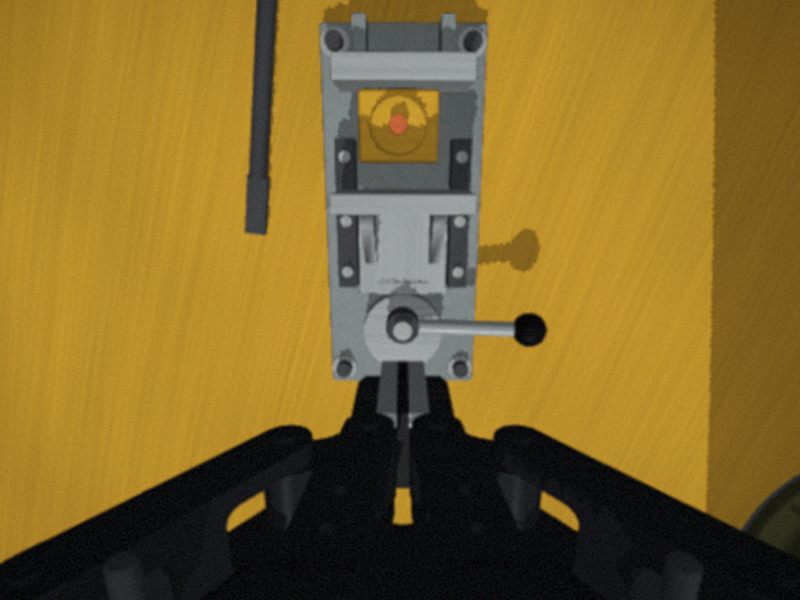

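The jaw's face edge moved from row 163 to about 193. That is 20 mm, and the slide meets the disc rim. The casting is unmoved at (398,124), and the lever is still at 0 with the ball at (529,329).

```bash
python3 -c "
from cell import env
env.job_done();print(env.read_state()['t'])"
```

```text
the job is handed in; nothing more can be done
the job is handed in; nothing more can be done
```

The clamp is open and the casting is free. I pushed the lever counter-clockwise from about 3.02 rad to 0, then pushed the sliding jaw forward until it stopped against the disc, and handed the job in soon after 23.5 s.

- **Lever:** in the last picture the ball sits within about 1.5 pixels of where a cam angle of 0.00 puts it.
- **Jaw:** it stopped on a firm force rise, and a second push with a 14 N limit moved it no further. The picture shows about 20 mm of travel, with the slide against the disc rim.
- **Stop position:** the fingers stopped about 2.5 mm further forward than I had worked out. I put this down to my estimates of finger thickness and clamp pose, because the picture agrees with full travel.
- **Casting and bench:** the casting and the chisel look unmoved in the last wrist picture. I did not take new pictures of the hammer, brush or offcut, but the arm worked only around the clamp.
- **Forces:** the force readings on the lever push stayed within noise, because they were taken at each stop. I confirmed that push from the pictures instead.

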